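Find the 12 mm spacer plate by feel and press it home in the spring-jaw nest

ROBOT

A 7-joint arm with a two-finger parallel gripper is mounted at the origin on the work surface. World frame = base frame: x ahead of the robot, y to its left, z up, the work surface at z = 0. Lengths are in m, angles in rad, forces in N, time in s.
With the tool pointing down it reaches from about 0.4 to 0.9 m from the base axis. Payload 5.5 kg.
Tool frame: the origin (TCP) lies midway between the tips of the shut fingers; the grasp point (between the pads) lies 19 mm behind it; z points along the fingers, y is the direction in which the jaws open and shut (so a half turn about z gives the same grasp; the last joint's range is limited). The gripper opens to 85 mm and grips with 20 to 120 N. Pads are 22 mm wide; open, the fingers measure 114 mm over their backs; the gripper's body (76 mm by 85 mm) begins 54 mm behind the grasp point. The pads swing forward as they close: fully open they stand 13 mm farther back than shut.
Start: joints at [-0.846, 0.501, -0.427, 1.55, 0.221, 1.138, -0.21], TCP at [0.29, 0.582, 0.191] pointing down, gripper open.
Joint ranges: [-2.88, 2.88], [-0.31, 2.03], [-1.54, 1.56], [0.2, 2.42], [-1.41, 4.55], [0.19, 2.02], [-2.57, 2.57]. Speed limits (rad/s): [2.57, 2.57, 3.14, 3.14, 3.14, 3.14, 3.14].

INTERFACE

Orientations are given as a unit quaternion [x, y, z, w].
In Python, from cell import arm gives the robot as it stands. The module is installed in compiled form; this text tells all that it offers.
- The arm moves only by the shell command python3 -m pendant 'ROWS' [OPENING]. ROWS is JSON, a list of rows, each a list of 4 numbers: the shift along the tool's x, y, z in m, then the turn about the tool's z in degrees. In form: [[x, y, z, yaw], ...]. A call has 1 to 20 rows; each row is the pose to reach, as a shift and turn from the pose commanded when the call began, along the tool's axes at that moment; what a row does not reach only later rows make up. A row lasts 1/8 s, in which the tool goes at most 62.5 mm and 10.7 degrees, less where a joint would pass 70% of its speed; a pose out of reach is approached as far as the arm can. A call with a gripper value outside its range is refused whole. OPENING is the finger opening in m, from 0 to 0.0854, set as the call begins (- or left out, the last holds). The fingers move at their own pace and stop on an object; the grip force is fixed at half the most. Time passes only in rows, so rows that repeat a pose let the fingers close. It gives the time, the measured TCP pose, the force and the opening at its end, in the units of the state.
- arm.get_obs(): the state, without advancing time (a new reading comes with each control period).
- arm.camera(name): name is "scene" or "top" or "wrist"; returns a dict with "image" (480x640x3 uint8, red, green, blue), "camera_matrix" (3x3 intrinsics, pixels), "R" (3x3) and "t" (3): a world point X has camera coordinates R X + t. Camera axes: x right, y down, z forward; pixel columns grow to the right and rows downward; lengths in m; the calibration is good to about 2 mm. A picture is of the moment at which its call begins. There is no depth.
- arm.hand_in(): hands the job in, once; it reports no verdict.
Trained networks look in the newest picture that a camera, given by its name, has taken for a name from the list of things; names that differ only in an ending like _2 or _b are one class to them, and where a whole thing is asked for, a point or a joint stands for the part that bears it (a point fixed in the world has none). Each returns a list of dicts, best first, with "confidence" (0 to 1); they miss things now and then, are a little off and sometimes report something else, mostly with a low value. They report only what shows in the picture. A call takes as long as a camera call.
- arm.recognise(camera, label): "extent" ([left, top, width, height] as shares, 0 to 1, of the picture: columns of its width, rows of its height, round what is visible of it).
- arm.pinpoint(camera, label): "point" ([column, row] as shares, 0 to 1, of the picture: columns of its width, rows of its height: a listed point, or the origin of a listed thing).
The state is a dict: "t": time; "q": joint angles; "joint_velocities": joint speeds; "joint_torque": joint torques, N m; "tcp_pos": TCP position; "tool_rot": TCP orientation; "ft_force": force on the tool from outside, world axes, zero at the start; "torque": the same for the moment, N m; "gripper_width": opening from 0.0 (shut) to 1.0 (fully open).
Only numpy, scipy, OpenCV 4.12 (cv2) and the standard library are available. Lean on these libraries where they do the work, as an engineer would, in place of code of your own. Each camera call takes 0.05 s, during which the arm holds its last target.

TASK

Three look-alike aluminium spacer plates stand in the grey rack: find the 12 mm thick one by pinching them between the fingers, and put it upright into the blue nest, between the fixed wall and the orange spring jaw. Press it down gently but fully home, until it pushes the brass pin down and rests on the rubber stop, then let go and move clear. Push no plate of another thickness home there, and leave the other things on the bench where they are.

Things in the scene. Friction and masses are not known exactly. Their poses are not given: they have to be found in the camera images.
- rack: grey plastic stock rack fixed to the bench, 80 (x) x 200 (y) x 28 mm high; origin at the centre of its underside. Three equal slots, 18 mm wide, run along its x, 62 mm apart along its y; slot floor 10 mm above the bench. One bare aluminium plate stands upright in each, about centred. The plates differ only in thickness (along rack y): one 10, one 12, one 14 mm, in any order
- place1 (a point): centre of the plate standing in the rack's +y slot at the start: half-way up, 55 mm above the bench. Fixed to the rack (stays when the plate is taken); axes as the rack. Each plate is 60 mm wide (along rack x) and 90 mm high (top 100 mm above the bench), 0.1 to 0.2 kg
- place2 (a point): the same for the rack's middle slot
- place3 (a point): the same for the rack's -y slot
- nest: blue fixture fixed to the bench, base 120 (x) x 130 (y) x 10 mm; origin at the bench, below the wall's face. The plate stands in it, 60 mm width along nest x, thickness along nest y, between the fixed wall (70 mm long, face at y = 0, wall on the -y side) and the orange spring jaw (34 mm long, +y side). It bears 40 N in all, the jaw's pinch of 12 to 16 N counted in: press with about 20 N at most
- mouth (a point): point above the nest's gap where the centre of the 12 mm plate's lower edge should enter, 1 mm clear of the wall: nest x = 0, y = +7 mm, 78 mm above the bench; axes as the nest (x along the gap, y from the wall to the jaw)
- wall_top (a point): top of the upright part of the fixed wall's face: nest x = 0, y = 0, 54 mm above the bench. From here the wall's lead-in slopes back to y = -5 mm at 66 mm above the bench; across the gap, the jaw at rest has its face at y = +7 mm up to 54 mm above the bench and slopes back to y = +17 mm at 78 mm. Below, the gap is straight
- seat (a point): fixed point in the gap (nest x = 0, y = +6 mm), 22 mm above the bench: the lowest place the stop's top can be. The last user set the rubber-topped stop at an unknown height, 22 to 44 mm above the bench; the lower edge of a plate fully home rests on it, felt as a steady rise in force, about 14 N per mm pressed in. The brass pin, 5.6 mm thick, stands 5 mm above it in its middle
- jaw (a joint): how far the orange jaw is pushed open, m: 0 at rest (gap 7 mm), 0.005 with the 12 mm plate flat against the wall (0.003 and 0.007 with the others); spring 400 N/m, 4 N at rest, so about 6 N sideways on the plate and, with friction, 5 to 12 N to push it down; the same friction holds the plate when let go
- pin (a joint): how far the brass pin is pressed, m: 0 up, 0.005 when the plate's edge reaches the rubber stop, more as the rubber gives; takes 2.5 N at 0.005
- screwdriver: bystander: screwdriver lying between rack and nest, origin under its centre, along its x
- fan: bystander: black cooling fan lying flat, 100 x 100 x 25 mm, origin under its centre
- tape: bystander: yellow roll of tape lying flat, 90 mm across, 30 mm high, origin under its centre
- bottle: bystander: clear water bottle, 64 mm across, 190 mm high, origin under its centre
- carton: bystander: small cardboard box 150 x 110 x 80 mm, origin under its centre
- tray: bystander: green parts tray 120 x 80 x 35 mm, origin under its centre

How it is judged:
At the end, for the whole second after the job is handed in: The 12 mm plate stands released in the nest and at rest: it holds the jaw open by 5 mm (4.6 to 6.7 mm) and the pin down by at least 4.2 mm (5 mm at the rubber stop) (value of joint jaw between 0.0046 and 0.0067 m and value of joint pin above 0.0042 m and velocity of joint each of jaw, pin below 0.01 m/s); the robot touches nothing.
It fails at once if the nest was loaded with more than 40 N in all (jaw's pinch included) (contact force between nest and anything else above 40 N).
It fails at once if a plate of the wrong thickness was pushed home onto the pin (value of joint pin above 0.003 m and (value of joint jaw below 0.0045 m or value of joint jaw above 0.0067 m)).
It fails at once if a bystander was moved by more than 30 mm (distance of any of screwdriver, fan, tape, bottle, carton, tray from where it was at the start of the episode above 0.03 m).
It also fails if it takes over 61 s, if anything falls off the work surface, if the arm or the gripper's body presses on something with over 40 N, if the wrist force passes 120 N, or if a joint passes its speed limit or range.

## Working session

There is one attempt and no reset: what is moved stays moved. The work goes in short steps, Python scripts to look and compute and a shell command to move; the robot and the scene stay as the last step left them, time stands still between calls to the robot, and variables do not carry over. Pictures are saved under pics/ and viewed, and the job is handed in when it is done.

```bash
mkdir -p pics; python3 - <<'E'
from cell import arm
import cv2
o=arm.get_obs()
for k,v in o.items(): print(k,v)
for c in ["scene","top","wrist"]:
    d=arm.camera(c); cv2.imwrite(f"pics/{c}0.png",d["image"][:,:,::-1])
    print(c,d["camera_matrix"].tolist(),d["R"].tolist(),d["t"].tolist())
    for l in ["rack","place1","place2","place3","nest","mouth","wall_top","screwdriver","bottle","carton"]:
        r=arm.pinpoint(c,l)
        print(c,l,[([round(x["point"][0]*640,1),round(x["point"][1]*480,1)],round(x["confidence"],2)) for x in r[:2]])
print(arm.get_obs()["t"])
E
```

```text
t 0.0
q [-0.84582263  0.50186892 -0.42676502  1.55145319  0.22079956  1.13829376
 -0.21031011]
joint_velocities [ 3.15485916e-04 -3.50597032e-06 -8.06158769e-04  1.35433997e-03
  5.17118198e-04 -1.33595151e-03 -1.68348031e-04]
joint_torque [ 8.21565827e-04 -5.69535506e+01 -5.81644848e+00 -2.80945569e+01
  1.05714999e-02  1.18350927e-02 -3.17539411e-05]
tcp_pos [0.28930478 0.5812025  0.19034257]
tool_rot [ 2.28829996e-01  9.73465903e-01 -9.50875487e-04 -2.54722016e-04]
ft_force [-0.8583142   0.85164777 -0.1921071 ]
torque [ 0.03359469 -0.03035798  0.00100831]
gripper_width 1.0015584924268934
scene [[526.8415555828002, 0.0, 316.833896323145], [0.0, 526.8415555828002, 235.9613224055706], [0.0, 0.0, 1.0]] [[-0.782834553686192, 0.6220538552044385, -0.0148007695825583], [0.47639670344952983, 0.5838889833430745, -0.6573582250744352], [-0.40027021185364436, -0.5216537705757397, -0.7534328776651259]] [0.48765148378929163, -0.2196488691768391, 1.5206812967045393]
scene rack [([289.9, 207.8], 0.59), ([383.8, 298.7], 0.33)]
scene place1 [([296.8, 209.4], 0.85), ([280.7, 178.2], 0.71)]
scene plac
[... 1070 characters left out ...]
254.1, 254.6], 0.93)]
top screwdriver [([306.9, 295.9], 0.82)]
top bottle [([169.2, 251.0], 0.78), ([355.7, 210.3], 0.22)]
top carton [([469.1, 274.7], 0.97)]
wrist [[406.51439847062045, 0.0, 316.50095012091293], [0.0, 406.51439847062045, 238.3141836405847], [0.0, 0.0, 1.0]] [[0.4453418095872116, 0.8953604565529111, 0.0005705041221130997], [0.8586612013925079, -0.4272684114881258, 0.2830947646417912], [0.2537156161074154, -0.12558406501534786, -0.9590917728546412]] [-0.6499853259868397, -0.03655620121568513, 0.3794166176659334]
wrist rack []
wrist place1 []
wrist place2 []
wrist place3 []
wrist nest []
wrist mouth []
wrist wall_top []
wrist screwdriver []
wrist bottle []
wrist carton []
1.65
```

View pictures.

View pics/scene0.png

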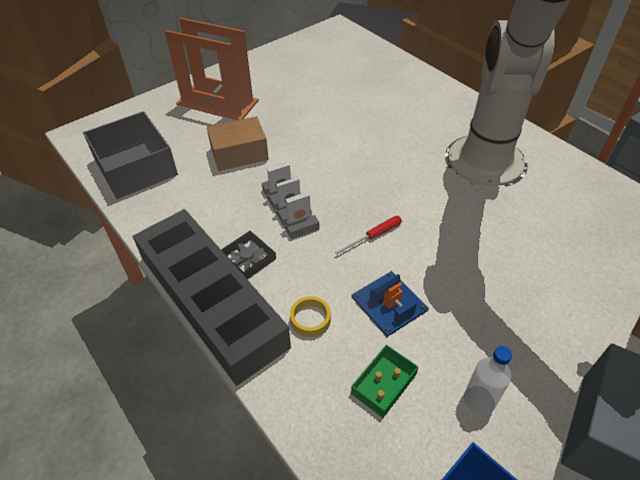

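View pics/top0.png

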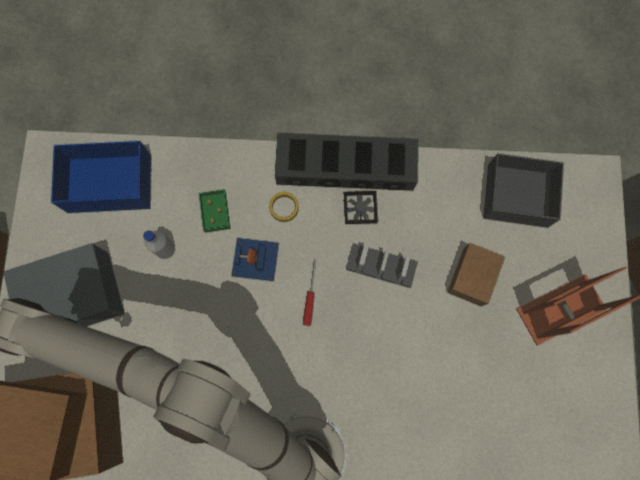

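```bash
python3 - <<'E'
import cv2
i=cv2.imread("pics/top0.png"); cv2.imwrite("pics/top0z.png",cv2.resize(i[190:350,200:420],None,fx=3.6,fy=3.6,interpolation=cv2.INTER_CUBIC))
i=cv2.imread("pics/scene0.png"); cv2.imwrite("pics/scene0z.png",cv2.resize(i[130:350,230:480],None,fx=2.7,fy=2.7,interpolation=cv2.INTER_CUBIC))
E
```

```text
(no output)
```

View pics/top0z.png

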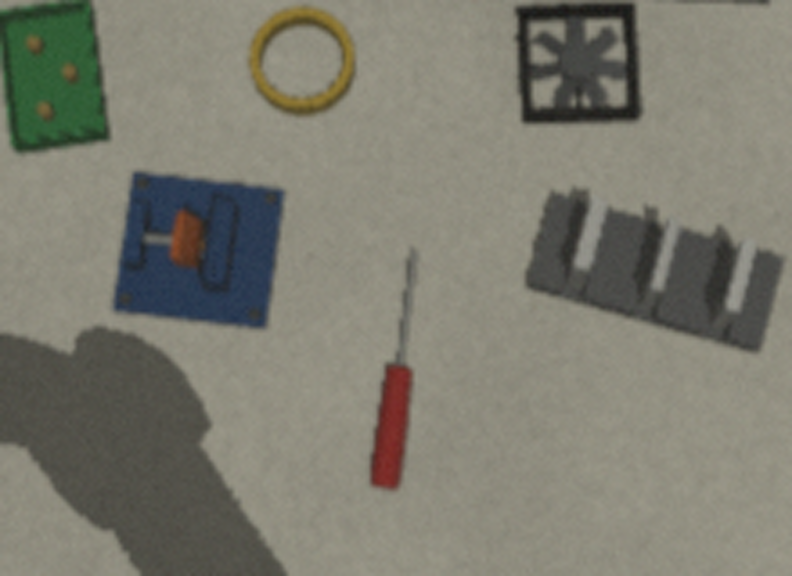

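View pics/scene0z.png

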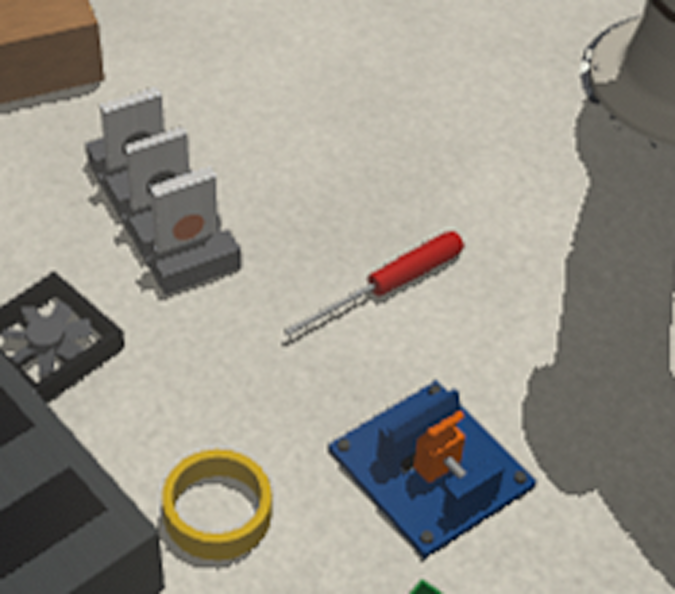

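```bash
cat > h.py <<'E'
import numpy as np, cv2
from cell import arm
from scipy.spatial.transform import Rotation as Rn
def back(d,u,v,z):
    K=d["camera_matrix"];R=np.array(d["R"]);t=np.array(d["t"])
    r=R.T@np.linalg.solve(K,[u,v,1.]);C=-R.T@t
    return C+r*(z-C[2])/r[2]
def proj(d,X):
    c=np.array(d["R"])@np.asarray(X,float)+d["t"]; p=d["camera_matrix"]@c; return p[:2]/p[2]
def tool(target,yang=None):
    "print shift in tool axes for target TCP; yang=world angle(deg) of tool y"
    o=arm.get_obs();R=Rn.from_quat(o["tool_rot"]).as_matrix();p=o["tcp_pos"]
    cur=np.degrees(np.arctan2(R[1,1],R[0,1]))
    print("tcp",np.round(p,4),"yang",round(cur,2),"shift_mm",np.round(1000*R.T@(np.array(target)-p),1),"yaw",None if yang is None else round(-((yang-cur+90)%180-90),2))
E
python3 - <<'E'
from h import *
d=arm.camera("top")
for n,q,z in [("rack",[(548,190),(525,285),(760,352),(783,255)],.028),("nest",[(135,172),(115,310),(266,327),(283,190)],.010)]:
    P=np.array([back(d,200+u/3.6,190+v/3.6,z)[:2] for u,v in q]); print(n,P.round(4).tolist(),P.mean(0))
    a=(P[0]+P[1]-P[2]-P[3])/2; b=(P[0]-P[1]+P[3]-P[2])/2
    print(np.linalg.norm(a),np.linalg.norm(b),np.degrees(np.arctan2(a[1],a[0])),np.degrees(np.arctan2(b[1],b[0])))
for l,z in [("rack",0),("place1",.055),("nest",0),("mouth",.078),("wall_top",.054)]:
  for c in ["top","scene"]:
    d=arm.camera(c)
    for r in arm.pinpoint(c,l)[:4]:
        u=r["point"]; print(l,c,round(r["confidence"],2),back(d,u[0]*640,u[1]*480,z).round(4))
d=arm.camera("wrist");R=np.array(d["R"]);C=-R.T@d["t"]
o=arm.get_obs();T=Rn.from_quat(o["tool_rot"]).as_matrix()
print("cam in tool",T.T@(C-o["tcp_pos"]),T.T@R.T)
tool([0.55,-0.2,0.3],74)
E
```

```text
rack [[0.6185, -0.1095], [0.5367, -0.0931], [0.4898, -0.2888], [0.5722, -0.307]] [ 0.55427349 -0.19962939]
0.20205804683895487 0.08389070317666582 76.66178866292668 -11.887835401022791
nest [[0.6217, 0.2411], [0.5024, 0.2488], [0.4941, 0.1213], [0.612, 0.1143]] [0.5575592  0.18138749]
0.12748099255281983 0.11884210970154001 85.9168057530669 -3.5622814713338222
rack top 0.65 [ 0.5527 -0.1999  0.    ]
rack top 0.27 [ 0.5583 -0.2662  0.    ]
rack scene 0.62 [ 0.5552 -0.1993  0.    ]
place1 top 0.91 [ 0.5678 -0.1433  0.055 ]
place1 top 0.66 [ 0.5538 -0.1989  0.055 ]
place1 top 0.61 [ 0.5416 -0.2631  0.055 ]
place1 scene 0.94 [ 0.5308 -0.2631  0.055 ]
place1 scene 0.77 [ 0.5694 -0.1444  0.055 ]
place1 scene 0.66 [ 0.549 -0.21   0.055]
place1 scene 0.38 [0.7227 0.33   0.055 ]
nest top 0.88 [0.5533 0.1691 0.    ]
nest top 0.52 [0.7006 0.3256 0.    ]
nest scene 0.57 [0.5614 0.1734 0.    ]
nest scene 0.39 [ 0.7331 -0.1312  0.    ]
nest scene 0.18 [ 0.5384 -0.4861  0.    ]
mouth top 0.69 [0.5547 0.1813 0.078 ]
mouth scene 0.7 [0.554  0.1676 0.078 ]
wall_top top 0.9 [0.5662 0.1856 0.054 ]
wall_top top 0.65 [0.5456 0.1678 0.054 ]
wall_top top 0.38 [0.5592 0.1876 0.054 ]
wall_top scene 0.96 [0.5585 0.1749 0.054 ]
cam in tool [ 0.07247653 -0.00025477 -0.18317766] [[ 2.30738276e-04 -9.59077922e-01 -2.83142165e-01]
 [ 9.99999852e-01  8.20436397e-05  5.37016442e-04]
 [-4.91810600e-04 -2.83142247e-01  9.59077800e-01]]
tcp [0.2896 0.582  0.1914] yang 63.54 shift_mm [-581.5 -584.  -108.6] yaw -10.46
```

```bash
python3 -m pendant '[[-0.03,-0.02,-0.05,0],[-0.405,-0.253,-0.11,-22.5],[-0.405,-0.253,-0.11,-22.5],[-0.405,-0.253,-0.11,-22.5],[-0.405,-0.253,-0.11,-22.5],[-0.405,-0.253,-0.11,-22.5],[-0.405,-0.253,-0.11,-22.5],[-0.405,-0.253,-0.11,-22.5],[-0.405,-0.253,-0.11,-22.5],[-0.405,-0.253,-0.11,-22.5],[-0.405,-0.253,-0.11,-22.5],[-0.405,-0.253,-0.11,-22.5]]' 0.040
python3 - <<'E'
from h import *
d=arm.camera("wrist");cv2.imwrite("pics/w1.png",d["image"][:,:,::-1])
np.savez("w1.npz",**{k:np.array(v) for k,v in d.items()})
for l,z in [("nest",0),("mouth",.078),("wall_top",.054),("seat",.022)]:
    for r in arm.pinpoint("wrist",l)[:2]:
        u=r["point"]; print(l,[u[0]*640,u[1]*480],round(r["confidence"],2),back(d,u[0]*640,u[1]*480,z).round(4))
tool([.554,-.1995,.25],76.5)
E
```

```text
t: 4.25
tcp_pos: [0.5384, 0.1771, 0.3013]
tool_rot: [0.033, 0.999, 0.0, -0.0]
ft_force: [0.0, -0.7, -0.2]
gripper_width: 0.469
nest [319.424, 199.584] 0.63 [0.5602 0.1796 0.    ]
mouth [321.28, 211.488] 0.64 [0.5575 0.181  0.078 ]
wall_top [316.03200000000004, 208.176] 0.95 [0.5589 0.1756 0.054 ]
seat [320.704, 200.112] 0.95 [0.5567 0.1811 0.022 ]
tcp [0.5392 0.1755 0.3014] yang 86.1 shift_mm [ -40.3 -373.1   51.4] yaw 9.6
```

View pics/w1.png

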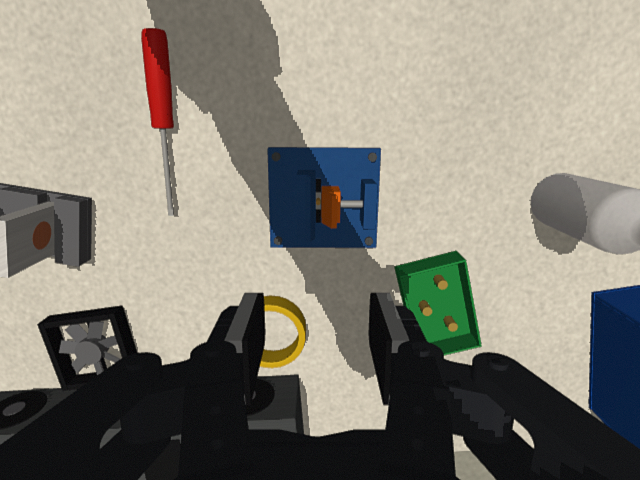

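```bash
python3 - <<'E'
from h import *
i=cv2.imread("pics/w1.png"); cv2.imwrite("pics/w1z.png",cv2.resize(i[140:255,255:395],None,fx=5,fy=5,interpolation=cv2.INTER_CUBIC))
E
```

```text
(no output)
```

View pics/w1z.png

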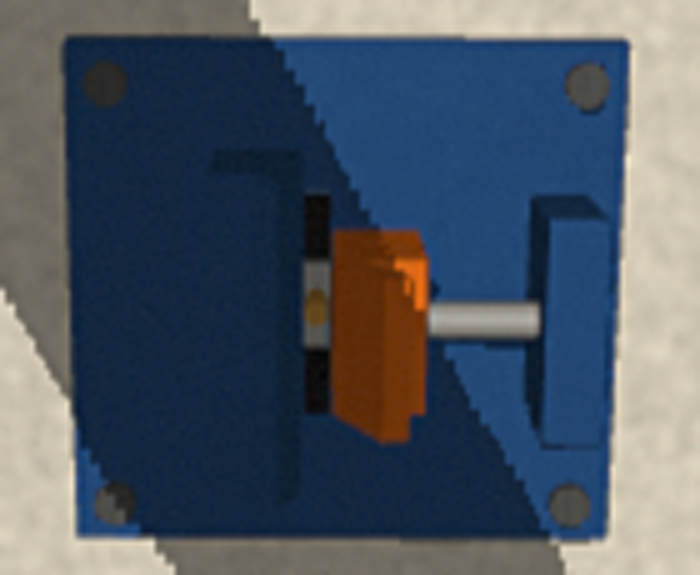

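```bash
python3 - <<'E'
from h import *
d=dict(np.load("w1.npz"))
q=[(66,38),(630,40),(606,540),(78,537)]
P=np.array([back(d,255+u/5,140+v/5,.010)[:2] for u,v in q]);print(P.round(4).tolist(),P.mean(0))
a=(P[1]-P[0]+P[2]-P[3])/2; b=(P[3]-P[0]+P[2]-P[1])/2
print(np.linalg.norm(a),np.linalg.norm(b),np.degrees(np.arctan2(a[1],a[0])),np.degrees(np.arctan2(b[1],b[0])))
for n,(u,v),z in [("gapL top",(304,195),.05),("gapL bot",(304,412),.05),("gapR t",(331,195),.054),("pin",(316,305),.035),("wallface low edge",(298,495),.054)]:
    print(n,back(d,255+u/5,140+v/5,z)[:2].round(4))
R=np.array(d["R"]);print("C",-R.T@d["t"])
E
```

```text
[[0.4944, 0.1251], [0.5032, 0.2536], [0.6229, 0.2453], [0.6136, 0.1162]] [0.55853717 0.18504144]
0.1291149571081799 0.11976193802325717 85.97582811470943 -4.120098295407232
gapL top [0.528  0.1774]
gapL bot [0.5757 0.1742]
gapR t [0.5278 0.1831]
pin [0.5549 0.1783]
wallface low edge [0.5934 0.1717]
C [0.46608586 0.18169833 0.48451719]
```

```bash
python3 -m pendant '[[-0.04,-0.373,0.03,9.6],[-0.04,-0.373,0.03,9.6],[-0.04,-0.373,0.03,9.6],[-0.04,-0.373,0.03,9.6],[-0.04,-0.373,0.03,9.6],[-0.04,-0.373,0.03,9.6],[-0.04,-0.373,0.03,9.6],[-0.04,-0.373,0.03,9.6],[-0.04,-0.373,0.03,9.6]]'
python3 - <<'E'
from h import *
d=arm.camera("wrist");cv2.imwrite("pics/w2.png",d["image"][:,:,::-1])
np.savez("w2.npz",**{k:np.array(v) for k,v in d.items()})
for l,z in [("rack",0),("place1",.055)]:
    for r in arm.pinpoint("wrist",l)[:4]:
        u=r["point"]; print(l,[u[0]*640,u[1]*480],round(r["confidence"],2),back(d,u[0]*640,u[1]*480,z).round(4))
i=d["image"][:,:,::-1]; cv2.imwrite("pics/w2z.png",cv2.resize(i[120:300,200:440],None,fx=3.3,fy=3.3,interpolation=cv2.INTER_CUBIC))
tool([.554,-.1995,.25],76.5)
E
```

```text
t: 5.62
tcp_pos: [0.5541, -0.1977, 0.2715]
tool_rot: [0.117, 0.993, 0.0, 0.0]
ft_force: [-0.9, 0.8, 0.5]
gripper_width: 0.471
rack [314.176, 187.20000000000002] 0.95 [ 0.5555 -0.2003  0.    ]
place1 [251.392, 194.112] 0.73 [ 0.539  -0.2602  0.055 ]
place1 [313.216, 198.72] 0.66 [ 0.5578 -0.2016  0.055 ]
place1 [377.28000000000003, 195.984] 0.62 [ 0.5698 -0.1389  0.055 ]
tcp [ 0.554  -0.1983  0.2717] yang 76.59 shift_mm [-0.3 -1.2 21.7] yaw 0.09
```

View pics/w2.png

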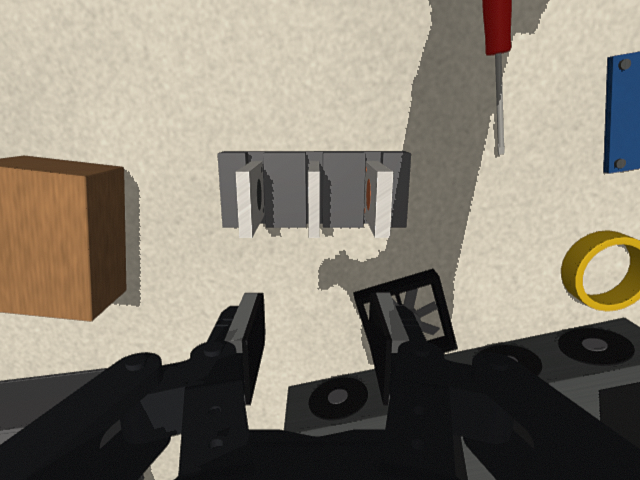

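View pics/w2z.png

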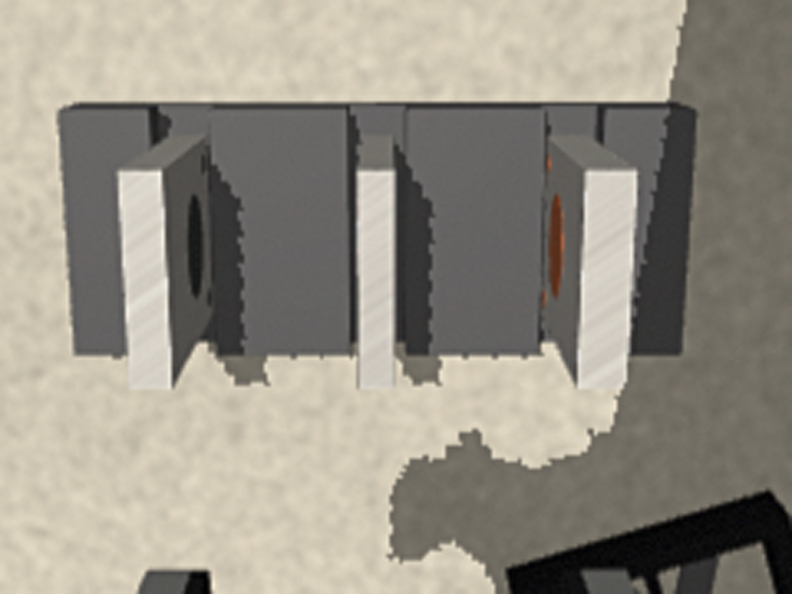

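```bash
python3 - <<'E'
from h import *
d=dict(np.load("w2.npz"))
o=arm.get_obs();R=Rn.from_quat(o["tool_rot"]).as_matrix()
for n,q in [("L",[(118,170),(162,170),(130,388),(173,388)]),("M",[(357,170),(394,170),(357,388),(395,388)]),("R",[(584,170),(637,170),(578,388),(628,388)])]:
    P=np.array([back(d,200+u/3.3,120+v/3.3,.10) for u,v in q]); c=P.mean(0)
    w=np.linalg.norm((P[1]+P[3]-P[0]-P[2])/2);a=(P[2]+P[3]-P[0]-P[1])/2
    print(n,c.round(4),"w",w.round(4),"len",np.linalg.norm(a).round(4),"ang",np.degrees(np.arctan2(a[1],a[0]))+90)
    tool([c[0],c[1],.073])
E
```

```text
L [ 0.541  -0.2603  0.1   ] w 0.0117 len 0.0597 ang 76.7086427660892
tcp [ 0.554  -0.1983  0.2717] yang 76.59 shift_mm [ -1.7 -63.4 198.6] yaw None
M [ 0.5553 -0.2001  0.1   ] w 0.0101 len 0.0597 ang 76.65196466136872
tcp [ 0.554  -0.1983  0.2717] yang 76.59 shift_mm [ -1.6  -1.6 198.7] yaw None
R [ 0.5697 -0.1396  0.1   ] w 0.0139 len 0.0598 ang 77.38219551527607
tcp [ 0.554  -0.1983  0.2717] yang 76.59 shift_mm [ -1.6  60.6 198.7] yaw None
```

```bash
python3 -m pendant '[[-0.002,-0.002,0.06,0],[-0.002,-0.002,0.12,0],[-0.002,-0.002,0.17,0],[-0.002,-0.002,0.198,0],[-0.002,-0.002,0.198,0],[-0.002,-0.002,0.198,0]]'
python3 -m pendant '[[0,0,0,0],[0,0,0,0],[0,0,0,0],[0,0,0,0],[0,0,0,0],[0,0,0,0]]' 0.0
python3 -c "
from h import *
o=arm.get_obs();print(o['t'],o['gripper_width'],o['gripper_width']*85.4,o['ft_force'],o['torque']);tool([0.541,-.2603,.12])"
```

```text
t: 6.52
tcp_pos: [0.5564, -0.2022, 0.0748]
tool_rot: [0.118, 0.993, -0.0, 0.001]
ft_force: [0.2, -1.1, 0.5]
gripper_width: 0.464
t: 7.28
tcp_pos: [0.555, -0.2023, 0.0733]
tool_rot: [0.118, 0.993, 0.0, -0.0]
ft_force: [-0.4, -0.7, -0.4]
gripper_width: 0.0
7.275 4.8436924070752956e-05 0.004136513315642303 [-0.42744501 -0.65966784 -0.4097269 ] [-0.01184411 -0.05613377 -0.04471349]
tcp [ 0.555  -0.2023  0.0733] yang 76.44 shift_mm [  0.  -59.7 -46.7] yaw None
```

```bash
python3 - <<'E'
from h import *
for c in ["wrist","scene"]:
    d=arm.camera(c);i=d["image"][:,:,::-1]
    if c=="scene": i=cv2.resize(i[130:280,220:420],None,fx=4,fy=4,interpolation=cv2.INTER_CUBIC)
    cv2.imwrite(f"pics/{c}3.png",i)
E
```

```text
(no output)
```

View pics/wrist3.png

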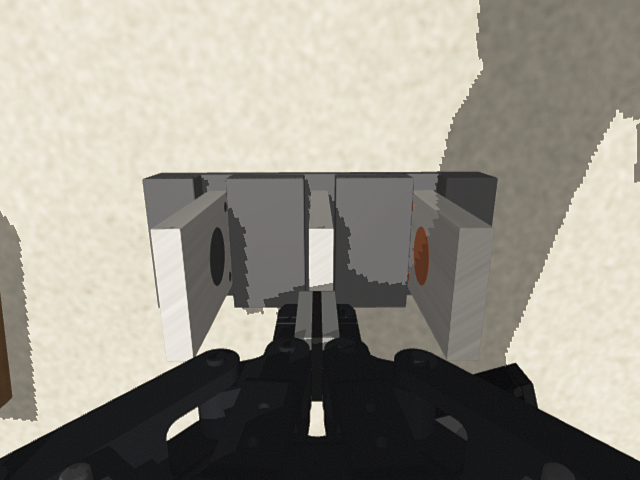

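View pics/scene3.png

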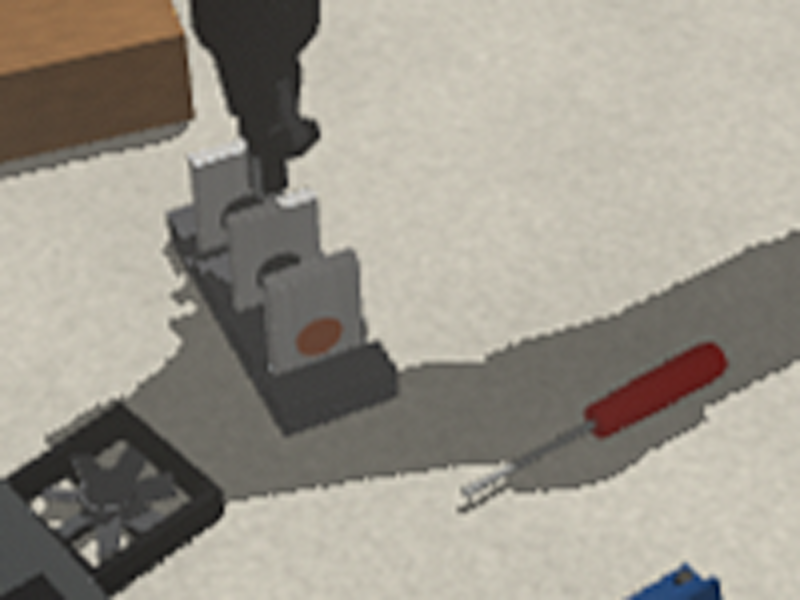

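```bash
python3 - <<'E'
from h import *
o=arm.get_obs();p=o["tcp_pos"];T=Rn.from_quat(o["tool_rot"]).as_matrix()
u=np.array([np.cos(np.radians(76.6)),np.sin(np.radians(76.6)),0]);v=np.array([u[1],-u[0],0])
dw=arm.camera("wrist");ds=arm.camera("scene")
for n,X in [("tcp",p),("grasp",p-T[:,2]*.019),("mid near",np.array([.5553,-.2001,.1])-.03*v),("mid far",np.array([.5553,-.2001,.1])+.03*v),("tcp+z50",p-T[:,2]*.069)]:
    s=proj(ds,X); print(n,X.round(4),proj(dw,X).round(0),s.round(0),((s-[220,130])*4).round())
print(arm.get_obs()["gripper_width"])
E
```

```text
tcp [ 0.555  -0.2023  0.0733] [317. 275.] [288. 188.] [272. 234.]
grasp [ 0.555  -0.2023  0.0923] [317. 291.] [288. 183.] [270. 212.]
mid near [ 0.5261 -0.1931  0.1   ] [322. 229.] [299. 178.] [315. 191.]
mid far [ 0.5845 -0.2071  0.1   ] [322. 360.] [277. 185.] [227. 220.]
tcp+z50 [ 0.555  -0.2023  0.1423] [317. 355.] [286. 168.] [266. 153.]
-0.0002271540466083028
```

```bash
python3 - <<'E'
from h import *
i=cv2.imread("pics/wrist3.png"); cv2.imwrite("pics/w3z.png",cv2.resize(i[210:370,230:410],None,fx=4,fy=3.7,interpolation=cv2.INTER_CUBIC))
d=arm.camera("scene");i=d["image"][:,:,::-1]
cv2.imwrite("pics/s3z.png",cv2.resize(i[150:230,250:350],None,fx=8,fy=7.4,interpolation=cv2.INTER_NEAREST))
E
```

```text
(no output)
```

View pics/w3z.png

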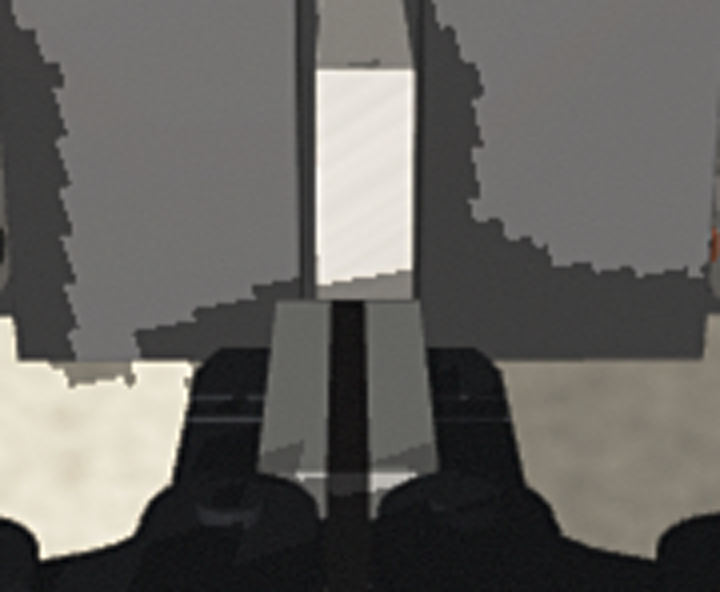

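View pics/s3z.png

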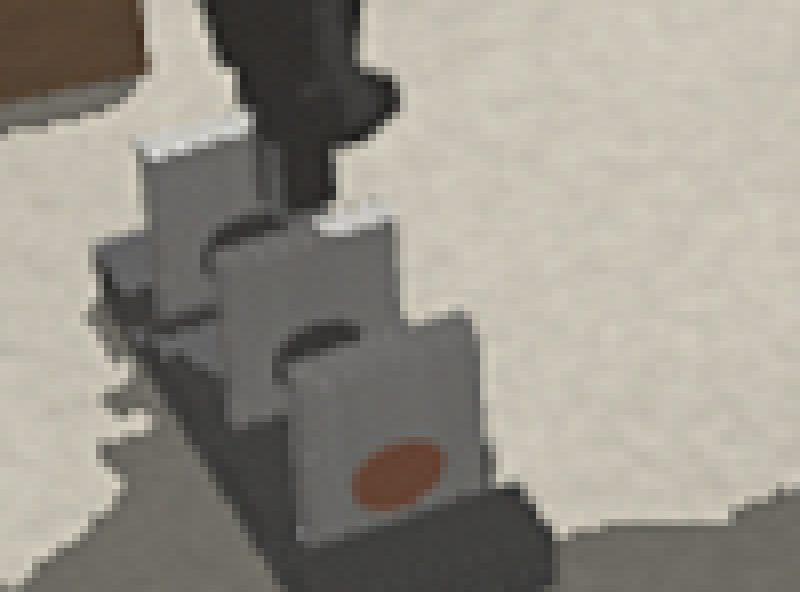

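```bash
python3 -m pendant '[[0,0.001,0,0],[0,0.001,0,0],[0,0.001,0,0],[0,0.001,0.015,0],[0,0.001,0.03,0],[0,0.001,0.036,0],[0,0.001,0.036,0]]' 0.040
python3 - <<'E'
from h import *
d=arm.camera("wrist");i=d["image"][:,:,::-1]
cv2.imwrite("pics/w4.png",i)
d=arm.camera("scene");i=d["image"][:,:,::-1]
cv2.imwrite("pics/s4z.png",cv2.resize(i[150:230,250:350],None,fx=8,fy=7.4,interpolation=cv2.INTER_NEAREST))
E
```

```text
t: 8.4
tcp_pos: [0.5546, -0.2011, 0.0363]
tool_rot: [0.118, 0.993, 0.0, -0.001]
ft_force: [0.6, -0.7, -0.5]
gripper_width: 0.468
```

View pics/w4.png

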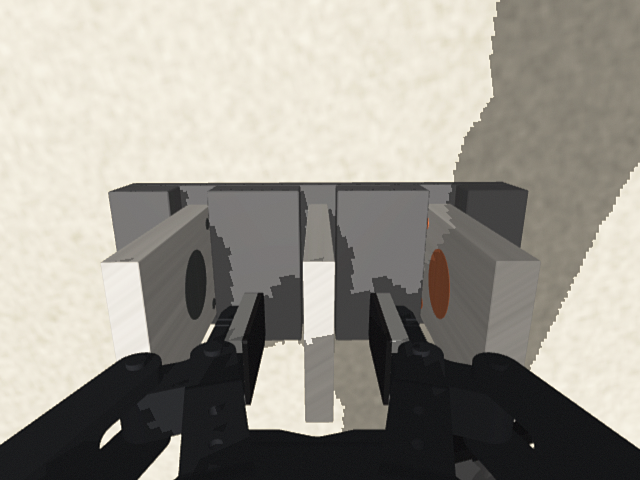

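View pics/s4z.png

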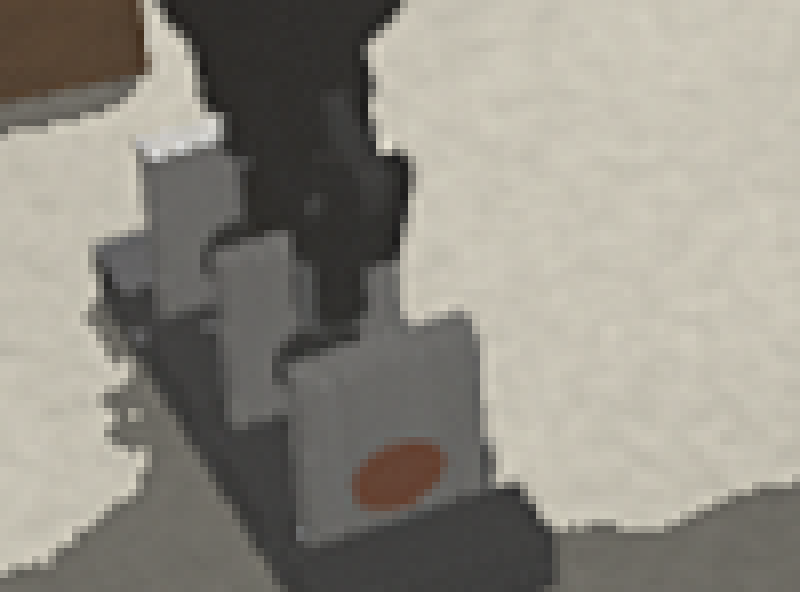

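```bash
python3 -m pendant '[[0,0,0,0],[0,0,0,0],[0,0,0,0],[0,0,0,0],[0,0,0,0]]' 0.0
python3 - <<'E'
from h import *
o=arm.get_obs();print(o['t'],o['gripper_width'],o['gripper_width']*85.4,o['ft_force'],o['torque'])
d=arm.camera("wrist");i=d["image"][:,:,::-1]
cv2.imwrite("pics/w5.png",i)
E
```

```text
t: 9.12
tcp_pos: [0.556, -0.2014, 0.038]
tool_rot: [0.118, 0.993, -0.0, 0.001]
ft_force: [0.4, 0.4, 6.5]
gripper_width: 0.099
9.125 0.09928191954568792 8.47867592920175 [0.38317044 0.36387093 6.48769411] [ 0.15690169 -0.06108303 -0.0478033 ]
```

View pics/w5.png

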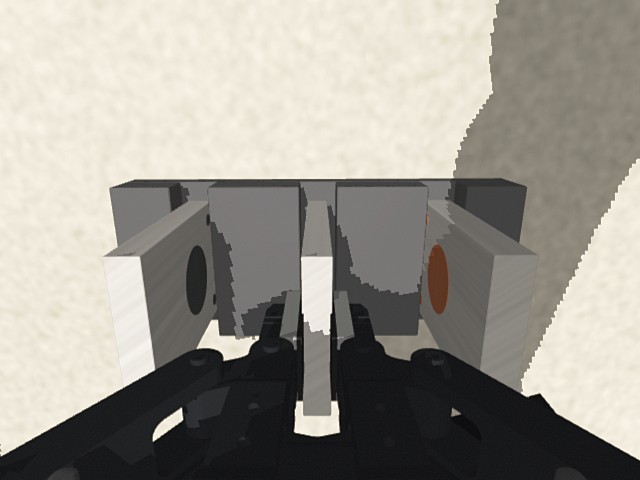

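```bash
python3 -m pendant '[[0,0,0,0],[0,0,0,0],[0,0,-0.04,0],[0,0,-0.085,0],[0,-0.03,-0.085,0],[0,-0.062,-0.085,0],[0,-0.062,-0.06,0],[0,-0.062,-0.02,0],[0,-0.062,0,0],[0,-0.062,0,0],[0,-0.062,0,0]]' 0.040
python3 -m pendant '[[0,0,0,0],[0,0,0,0],[0,0,0,0],[0,0,0,0],[0,0,0,0]]' 0.0
python3 - <<'E'
from h import *
o=arm.get_obs();print(o['t'],o['gripper_width'],o['gripper_width']*85.4,o['ft_force'],o['torque'])
d=arm.camera("wrist");i=d["image"][:,:,::-1]
cv2.imwrite("pics/w6.png",i)
E
```

```text
t: 10.55
tcp_pos: [0.5418, -0.2619, 0.0384]
tool_rot: [0.118, 0.993, -0.0, 0.001]
ft_force: [0.1, 0.2, 0.3]
gripper_width: 0.47
t: 11.18
tcp_pos: [0.5421, -0.2619, 0.0389]
tool_rot: [0.118, 0.993, -0.0, 0.001]
ft_force: [0.5, 1.1, 6.2]
gripper_width: 0.126
11.175 0.12551473496867246 10.71895836632463 [0.48658686 1.1001525  6.24668723] [0.19271039 0.04685085 0.04115619]
```

View pics/w6.png

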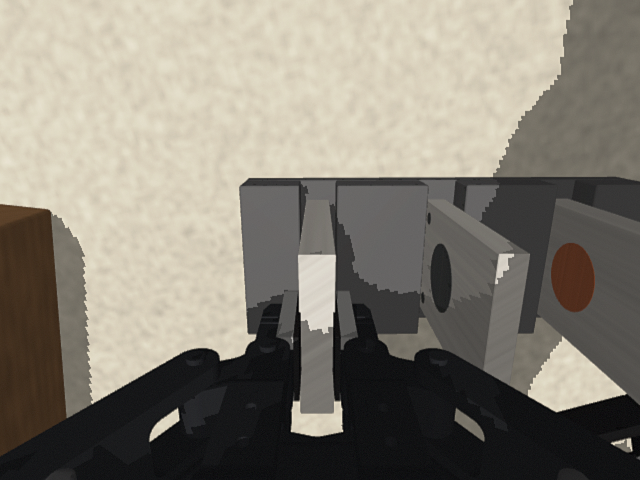

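```bash
python3 -m pendant '[[0,0,0,0],[0,0,0,0],[0,0,-0.04,0],[0,0,-0.085,0],[0,0.06,-0.085,0],[0,0.123,-0.085,0],[0,0.123,-0.07,0],[0,0.123,-0.02,0],[0,0.123,0,0],[0,0.123,0,0],[0,0.123,0,0]]' 0.040
python3 -m pendant '[[0,0,0,0],[0,0,0,0],[0,0,0,0],[0,0,0,0],[0,0,0,0]]' 0.0
python3 - <<'E'
from h import *
o=arm.get_obs();print(o['t'],o['gripper_width'],o['gripper_width']*85.4,o['ft_force'],o['torque'])
tool([.541,-.2603,.035],76.6)
E
```

```text
t: 12.6
tcp_pos: [0.5701, -0.1428, 0.038]
tool_rot: [0.118, 0.993, -0.0, 0.0]
ft_force: [0.9, 0.2, 0.5]
gripper_width: 0.465
t: 13.22
tcp_pos: [0.571, -0.1421, 0.0388]
tool_rot: [0.118, 0.993, -0.0, 0.001]
ft_force: [-0.7, 1.7, 5.8]
gripper_width: 0.149
13.225 0.14851170174054673 12.682899328642693 [-0.66330643  1.67345286  5.75831111] [0.17861167 0.00917203 0.00869995]
tcp [ 0.571  -0.1421  0.0388] yang 76.45 shift_mm [   1.5 -122.     3.7] yaw -0.15
```

```bash
python3 -m pendant '[[0,0,0,0],[0,0,0,0],[0,0,-0.04,0],[0,0,-0.085,0],[0.001,-0.06,-0.085,0],[0.001,-0.123,-0.085,0],[0.001,-0.123,-0.07,0],[0.001,-0.123,-0.02,0],[0.001,-0.123,0,0],[0.001,-0.123,0,0],[0.001,-0.123,0,0]]' 0.040
python3 -m pendant '[[0,0,0,0],[0,0,0,0],[0,0,0,0],[0,0,0,0],[0,0,0,0],[0,0,-0.01,0],[0,0,-0.05,0],[0,0,-0.1,0],[0,0,-0.115,0],[0,0,-0.115,0]]' 0.0
python3 - <<'E'
from h import *
o=arm.get_obs();print(o['t'],o['gripper_width'],o['gripper_width']*85.4,o['ft_force'],o['torque'])
d=arm.camera("wrist");i=d["image"][:,:,::-1]
cv2.imwrite("pics/w7.png",i)
tool([.5585,.1823,.150],86)
E
```

```text
t: 14.6
tcp_pos: [0.5411, -0.2614, 0.0386]
tool_rot: [0.118, 0.993, -0.0, 0.001]
ft_force: [0.5, -0.1, 0.2]
gripper_width: 0.469
t: 15.85
tcp_pos: [0.5402, -0.2616, 0.1534]
tool_rot: [0.118, 0.993, -0.0, 0.001]
ft_force: [0.5, 1.3, -1.0]
gripper_width: 0.127
15.85 0.12739062405311247 10.879159294135805 [ 0.48680165  1.28441884 -0.9839944 ] [ 0.02845957  0.05353772 -0.03299308]
tcp [ 0.5391 -0.2611  0.1518] yang 76.44 shift_mm [ 85.1 435.6   1.9] yaw -9.56
```

View pics/w7.png

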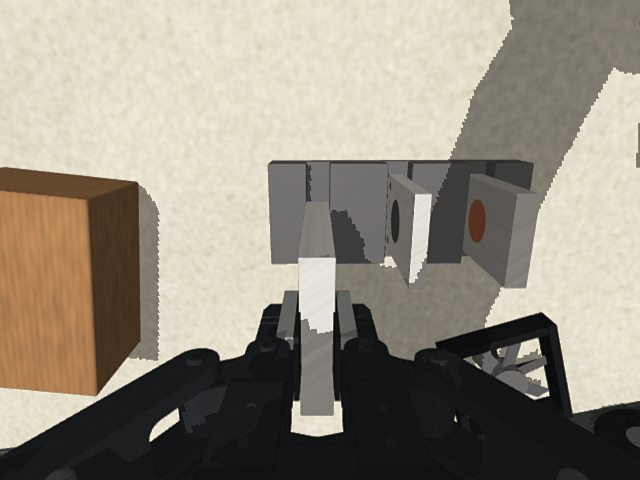

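```bash
python3 -m pendant '[[0.005,0.025,-0.02,0],[0.02,0.085,-0.02,-2],[0.03,0.145,-0.02,-4],[0.04,0.205,-0.02,-6],[0.05,0.265,-0.02,-8],[0.065,0.325,-0.02,-9.6],[0.075,0.385,-0.01,-9.6],[0.085,0.436,0.002,-9.6],[0.085,0.436,0.002,-9.6],[0.085,0.436,0.002,-9.6],[0.085,0.436,0.002,-9.6]]'
python3 - <<'E'
from h import *
o=arm.get_obs();print(o['t'],o['gripper_width'],o['gripper_width']*85.4,o['ft_force'],o['torque'])
for c in ["wrist","top","scene"]:
    d=arm.camera(c);i=d["image"][:,:,::-1]
    np.savez(c+"8.npz",**{k:np.array(v) for k,v in d.items()})
    if c=="scene": i=cv2.resize(i[230:350,330:450],None,fx=5,fy=5,interpolation=cv2.INTER_CUBIC)
    if c=="top": i=cv2.resize(i[200:300,200:320],None,fx=6,fy=6,interpolation=cv2.INTER_CUBIC)
    cv2.imwrite(f"pics/{c}8.png",i)
tool([.5585,.1823,.150],86)
E
```

```text
t: 17.27
tcp_pos: [0.5592, 0.1802, 0.1495]
tool_rot: [0.036, 0.999, -0.001, -0.001]
ft_force: [0.7, -0.4, -2.0]
gripper_width: 0.126
17.275 0.12642097830766094 10.796351547474245 [ 0.67629819 -0.37383142 -1.97521012] [-0.01254593 -0.02665575 -0.03903108]
tcp [0.5597 0.1809 0.1504] yang 85.91 shift_mm [1.3 1.3 0.4] yaw -0.09
```

View pics/wrist8.png

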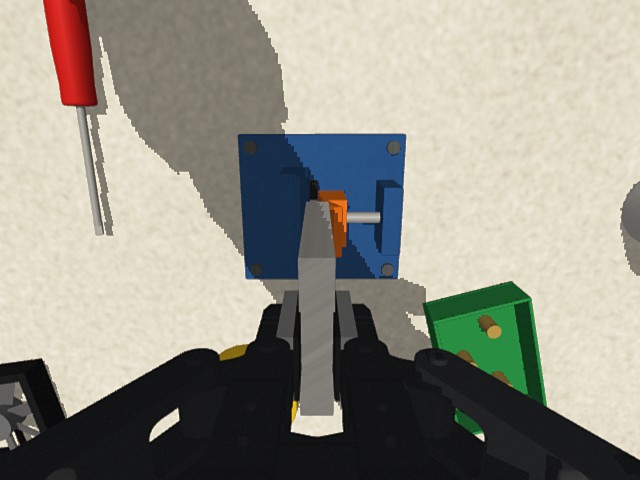

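View pics/scene8.png

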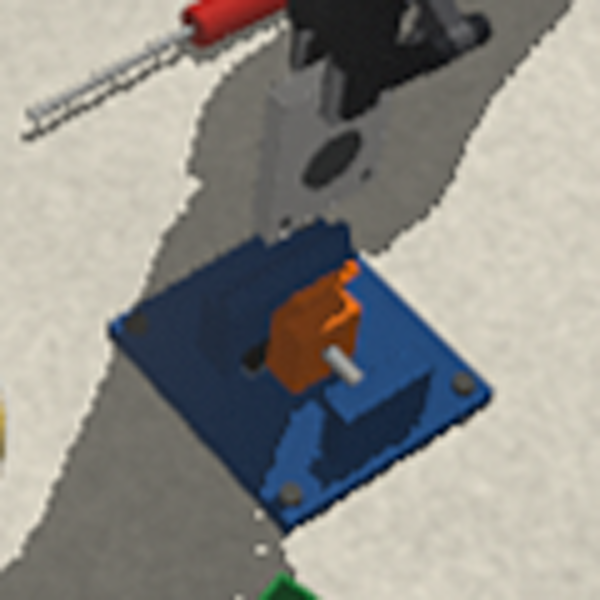

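View pics/top8.png

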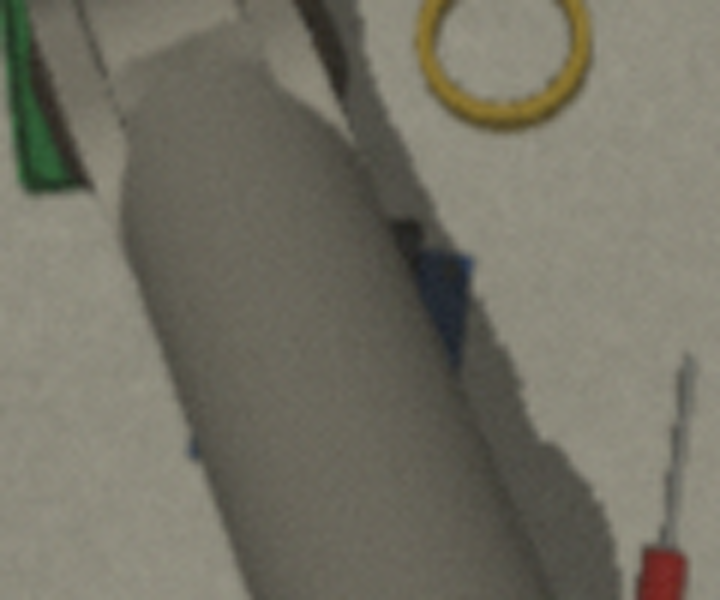

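```bash
python3 - <<'E'
from h import *
i=cv2.imread("pics/wrist8.png"); cv2.imwrite("pics/w8z.png",cv2.resize(i[125:290,230:415],None,fx=4.2,fy=3.6,interpolation=cv2.INTER_CUBIC))
P=[]
for k in range(8):
    arm.camera("wrist"); P.append(arm.get_obs()["tcp_pos"])
print(np.mean(P,0),np.std(P,0))
E
```

```text
[0.55955985 0.18193587 0.1505792 ] [9.70269685e-05 4.06298448e-04 4.74502549e-05]
```

View pics/w8z.png

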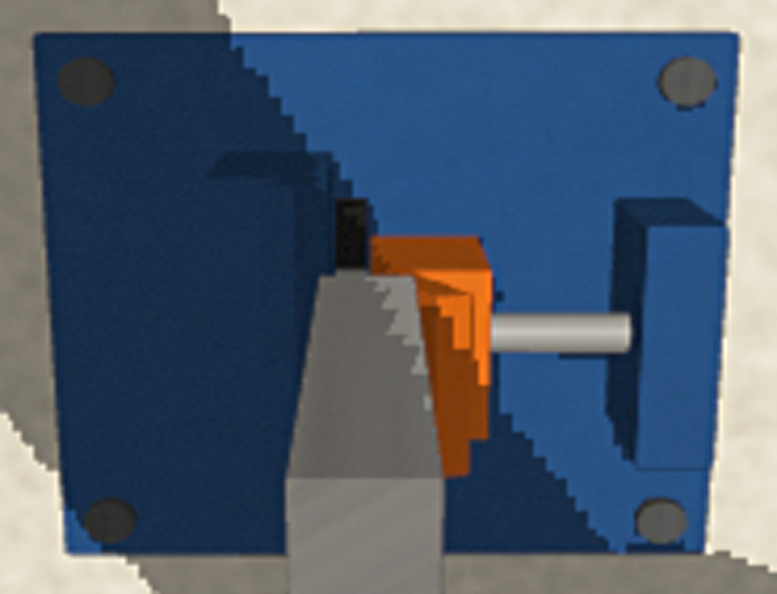

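```bash
python3 - <<'E'
from h import *
d=dict(np.load("wrist8.npz")); a=np.radians(86); yv=np.array([np.cos(a),np.sin(a)]);xv=np.array([yv[1],-yv[0]])
f=lambda u,v,z: back(d,230+u/4.2,125+v/3.6,z)[:2]
P=np.array([f(35,33,.01),f(739,33,.01),f(706,553,.01),f(67,553,.01)]);c=P.mean(0);print("base",c,c@yv*1000)
e=(P[1]-P[0]+P[2]-P[3]);print("ang",np.degrees(np.arctan2(e[1],e[0])),np.linalg.norm(e)/2)
for n,u,v,z in [("plateL",318,275,.122),("plateR",416,275,.122),("plateTopL",287,478,.212),("plateTopR",443,478,.212),("wallfoot",335,235,.02),("wallface@54",331,152,.054),("jaw",370,235,.054)]:
    p=f(u,v,z); print(n,p.round(4),"y_nest rel base",round((p-c)@yv*1000,2),"x",round((p-c)@xv*1000,2))
d=dict(np.load("w1.npz"));f=lambda u,v,z: back(d,255+u/5,140+v/5,z)[:2]
P=np.array([f(66,38,.01),f(630,40,.01),f(606,540,.01),f(78,537,.01)]);c=P.mean(0)
for n,u,v,z in [("gapL",304,195,.02),("gapL",304,412,.02),("gapR",331,240,.054),("gapR",331,400,.054),("jawbackT",390,405,.078)]:
    p=f(u,v,z); print(n,p.round(4),"rel base",round((p-c)@yv*1000,2),"x",round((p-c)@xv*1000,2))
E
```

```text
base [0.5582299  0.18475338] 223.24348410670174
ang 85.92025304552566 0.12934801804691645
plateL [0.5283 0.1768] y_nest rel base -10.05 x -29.32
plateR [0.5292 0.189 ] y_nest rel base 2.23 x -29.31
plateTopL [0.5285 0.1768] y_nest rel base -10.0 x -29.15
plateTopR [0.5293 0.1884] y_nest rel base 1.67 x -29.13
wallfoot [0.5397 0.1763] y_nest rel base -9.7 x -17.89
wallface@54 [0.5182 0.1779] y_nest rel base -9.64 x -39.45
jaw [0.5344 0.1831] y_nest rel base -3.34 x -23.65
gapL [0.5323 0.1771] rel base -9.8 x -25.65
gapL [0.5832 0.1737] rel base -9.59 x 25.44
gapR [0.5374 0.1825] rel base -4.01 x -20.95
gapR [0.5724 0.1803] rel base -3.73 x 14.12
jawbackT [0.5683 0.1925] rel base 8.09 x 9.22
```

```bash
python3 -m pendant '[[0,0.0011,0.02,0],[0,0.0011,0.04,0],[0,0.0011,0.048,0],[0,0.0011,0.048,0],[0,0.0011,0.048,0]]'
python3 - <<'E'
from h import *
F=[];P=[]
for k in range(4):
    d=arm.camera("wrist");o=arm.get_obs(); P.append(o["tcp_pos"]);F.append(o["ft_force"])
print(np.mean(P,0).round(4),np.mean(F,0).round(2),np.std(F,0).round(2))
i=d["image"][:,:,::-1]
cv2.imwrite("pics/w9z.png",cv2.resize(i[120:300,220:420],None,fx=4,fy=3.3,interpolation=cv2.INTER_CUBIC))
E
```

```text
t: 18.45
tcp_pos: [0.5599, 0.1834, 0.103]
tool_rot: [0.035, 0.999, -0.0, 0.0]
ft_force: [-0.6, -1.1, -1.9]
gripper_width: 0.12
[0.56   0.1834 0.1031] [ 0.03 -1.38 -1.25] [0.45 0.24 0.49]
```

View pics/w9z.png

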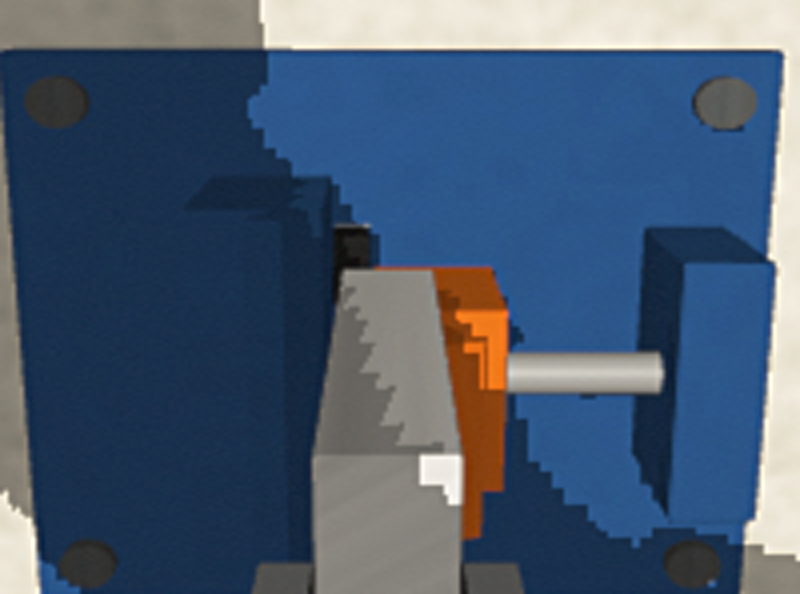

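```bash
python3 -m pendant '[[0,0,0.004,0],[0,0,0.008,0],[0,0,0.011,0],[0,0,0.014,0],[0,0,0.014,0]]'
cat > s.py <<'E'
from h import *
F=[];P=[]
for k in range(3):
    d=arm.camera("wrist");o=arm.get_obs(); P.append(o["tcp_pos"]);F.append(o["ft_force"])
print(round(o["t"],2),np.mean(P,0).round(4),np.mean(F,0).round(2),np.std(F,0).round(2),o["torque"].round(2),round(o["gripper_width"],3))
E
python3 s.py
```

```text
t: 19.27
tcp_pos: [0.56, 0.182, 0.0884]
tool_rot: [0.035, 0.999, -0.001, 0.0]
ft_force: [0.7, -5.7, 4.6]
gripper_width: 0.125
19.43 [0.56   0.182  0.0884] [-0.4  -6.08  4.42] [0.28 0.7  0.57] [-1.61 -0.06 -0.02] 0.127
```

```bash
python3 -m pendant '[[0,0,0.002,0],[0,0,0.004,0],[0,0,0.006,0],[0,0,0.006,0]]'; python3 s.py
python3 -m pendant '[[0,0,0.002,0],[0,0,0.004,0],[0,0,0.005,0],[0,0,0.005,0]]'; python3 s.py
```

```text
t: 19.92
tcp_pos: [0.56, 0.1815, 0.0822]
tool_rot: [0.035, 0.999, -0.001, 0.0]
ft_force: [0.4, -6.6, 2.7]
gripper_width: 0.127
20.07 [0.56   0.1814 0.0821] [ 0.57 -6.06  2.37] [0.58 0.54 0.28] [-1.79 -0.27  0.  ] 0.122
t: 20.58
tcp_pos: [0.5593, 0.1813, 0.0767]
tool_rot: [0.035, 0.999, -0.001, -0.0]
ft_force: [-0.4, -6.1, 1.9]
gripper_width: 0.127
20.73 [0.5593 0.1813 0.0767] [ 0.62 -6.24  1.5 ] [0.17 0.66 0.53] [-1.79 -0.06  0.  ] 0.124
```

```bash
for k in 1; do python3 -m pendant '[[0,0,0.0015,0],[0,0,0.003,0],[0,0,0.003,0]]' | tr '\n' ' '; python3 s.py; done
python3 -m pendant '[[0,0,0.0015,0],[0,0,0.003,0],[0,0,0.003,0]]'| tr '\n' ' '; python3 s.py
```

```text
t: 21.1 tcp_pos: [0.5592, 0.1813, 0.0736] tool_rot: [0.035, 0.999, -0.001, -0.001] ft_force: [0.1, -6.8, 1.9] gripper_width: 0.129 21.25 [0.5592 0.1813 0.0736] [-0.04 -6.28  1.3 ] [0.16 0.38 0.22] [-1.73  0.   -0.01] 0.129
t: 21.62 tcp_pos: [0.5592, 0.1813, 0.0706] tool_rot: [0.035, 0.999, -0.001, -0.001] ft_force: [0.5, -5.2, 1.2] gripper_width: 0.127 21.77 [0.5591 0.1813 0.0706] [ 0.06 -6.75  1.5 ] [0.56 0.26 0.43] [-1.78 -0.04  0.04] 0.126
```

```bash
python3 -m pendant '[[0,0,0.0015,0],[0,0,0.003,0],[0,0,0.003,0]]' | tr '\n' ' '; python3 s.py
python3 -m pendant '[[0,0,0.0015,0],[0,0,0.003,0],[0,0,0.003,0]]'| tr '\n' ' '; python3 s.py
```

```text
t: 22.15 tcp_pos: [0.5591, 0.1813, 0.0676] tool_rot: [0.035, 0.999, -0.001, -0.001] ft_force: [0.8, -5.8, 0.9] gripper_width: 0.125 22.3 [0.5591 0.1813 0.0676] [ 0.56 -6.36  1.62] [0.27 0.14 0.43] [-1.79  0.02  0.04] 0.127
t: 22.68 tcp_pos: [0.5591, 0.1813, 0.0646] tool_rot: [0.035, 0.999, -0.001, -0.001] ft_force: [-0.6, -6.2, 0.8] gripper_width: 0.126 22.82 [0.5591 0.1813 0.0646] [-0.35 -6.38  1.26] [0.29 0.26 0.62] [-1.78 -0.05  0.  ] 0.123
```

```bash
python3 -m pendant '[[0,0,0.0015,0],[0,0,0.003,0],[0,0,0.003,0]]' | tr '\n' ' '; python3 s.py
```

```text
t: 23.2 tcp_pos: [0.5591, 0.1813, 0.0616] tool_rot: [0.035, 0.999, -0.001, -0.001] ft_force: [0.4, -6.8, 0.9] gripper_width: 0.133 23.35 [0.5591 0.1813 0.0616] [-0.16 -6.12  0.9 ] [0.46 0.56 0.54] [-1.72 -0.   -0.  ] 0.125
```

```bash
python3 -m pendant '[[0,0,0.0015,0],[0,0,0.003,0],[0,0,0.003,0]]' | tr '\n' ' '; python3 s.py
```

```text
t: 23.72 tcp_pos: [0.5591, 0.1813, 0.0586] tool_rot: [0.035, 0.999, -0.001, -0.001] ft_force: [0.1, -6.4, 0.7] gripper_width: 0.12 23.88 [0.5591 0.1813 0.0586] [-0.27 -5.7   1.42] [0.35 0.31 0.18] [-1.65  0.03 -0.02] 0.129
```

```bash
python3 -m pendant '[[0,0,0.0015,0],[0,0,0.003,0],[0,0,0.003,0]]' | tr '\n' ' '; python3 s.py
```

```text
t: 24.25 tcp_pos: [0.5591, 0.1814, 0.0557] tool_rot: [0.035, 0.999, -0.001, -0.001] ft_force: [0.0, -5.2, 0.9] gripper_width: 0.126 24.4 [0.5592 0.1814 0.0557] [ 0.16 -6.94  1.34] [0.25 0.26 0.24] [-1.66  0.06 -0.01] 0.124
```

```bash
python3 - <<'E'
from h import *
d=arm.camera("scene");i=d["image"][:,:,::-1]
cv2.imwrite("pics/s10.png",cv2.resize(i[230:350,330:450],None,fx=5,fy=5,interpolation=cv2.INTER_CUBIC))
E
```

```text
(no output)
```

View pics/s10.png

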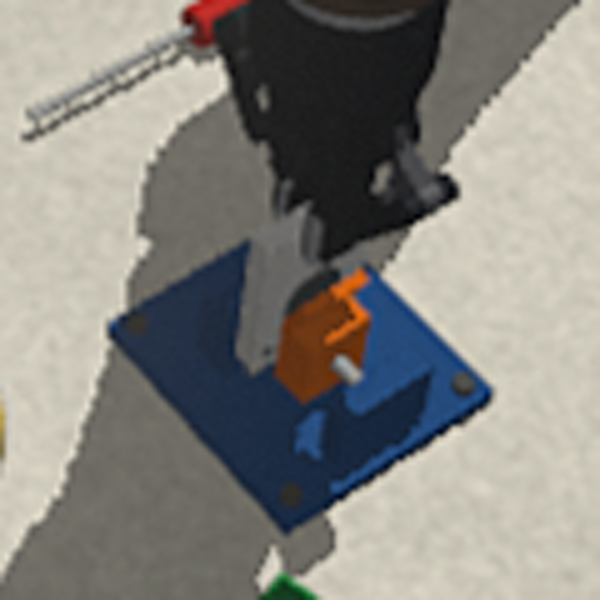

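```bash
python3 -m pendant '[[0,-0.0003,0,0],[0,-0.0006,0,0],[0,-0.0006,0,0]]' | tr '\n' ' '; python3 s.py;python3 s.py
```

```text
t: 24.82 tcp_pos: [0.5591, 0.1811, 0.0557] tool_rot: [0.035, 0.999, -0.001, -0.001] ft_force: [0.1, -5.7, 1.1] gripper_width: 0.129 24.98 [0.5591 0.1811 0.0557] [ 0.3  -5.84  1.55] [0.57 0.24 0.29] [-1.55 -0.05 -0.05] 0.126
25.12 [0.5592 0.1811 0.0557] [ 0.12 -5.58  1.73] [0.08 0.4  0.7 ] [-1.56 -0.    0.01] 0.122
```

```bash
python3 -m pendant '[[0,0,0.001,0],[0,0,0.002,0],[0,0,0.002,0]]' | tr '\n' ' '; python3 s.py
```

```text
t: 25.5 tcp_pos: [0.5592, 0.1811, 0.0539] tool_rot: [0.035, 0.999, -0.001, -0.0] ft_force: [-0.3, -5.4, 2.7] gripper_width: 0.124 25.65 [0.5592 0.1811 0.0539] [-0.27 -5.8   3.16] [0.58 0.16 0.27] [-1.54  0.1  -0.03] 0.124
```

```bash
python3 -m pendant '[[0,0,0.001,0],[0,0,0.002,0],[0,0,0.002,0]]' | tr '\n' ' '; python3 s.py
```

```text
t: 26.02 tcp_pos: [0.5592, 0.181, 0.052] tool_rot: [0.035, 0.999, -0.001, -0.0] ft_force: [-1.1, -6.5, 4.1] gripper_width: 0.127 26.18 [0.5592 0.1811 0.052 ] [-0.55 -5.5   3.32] [0.22 0.34 0.11] [-1.59  0.16 -0.04] 0.129
```

```bash
python3 -m pendant '[[0,0,0.001,0],[0,0,0.0015,0],[0,0,0.0015,0]]' | tr '\n' ' '; python3 s.py
```

```text
t: 26.55 tcp_pos: [0.5594, 0.1811, 0.0512] tool_rot: [0.035, 0.999, -0.001, -0.0] ft_force: [-1.7, -6.3, 8.2] gripper_width: 0.126 26.7 [0.5594 0.1812 0.0512] [-1.8  -6.61  8.62] [0.07 0.78 0.3 ] [-1.74  0.53 -0.  ] 0.12
```

```bash
python3 -m pendant '[[0,0,0.001,0],[0,0,0.001,0]]' | tr '\n' ' '; python3 s.py
```

```text
t: 26.95 tcp_pos: [0.5596, 0.1813, 0.0508] tool_rot: [0.035, 0.999, -0.001, -0.0] ft_force: [-3.6, -6.4, 12.2] gripper_width: 0.128 27.1 [0.5596 0.1813 0.0508] [-3.04 -6.88 12.53] [0.31 0.39 0.4 ] [-1.85  0.85 -0.  ] 0.131
```

```bash
python3 -m pendant '[[0,0,0.001,0],[0,0,0.001,0]]' | tr '\n' ' '; python3 s.py
```

```text
t: 27.35 tcp_pos: [0.5598, 0.1813, 0.0505] tool_rot: [0.035, 0.999, -0.001, 0.0] ft_force: [-4.8, -7.0, 16.6] gripper_width: 0.123 27.5 [0.5598 0.1813 0.0505] [-4.22 -7.59 16.95] [0.39 0.33 0.19] [-2.01  1.15 -0.03] 0.13
```

```bash
python3 -m pendant '[[0,0,0,0],[0,0,0,0],[0,0,0,0],[0,0,0,0]]' 0.035 | tr '\n' ' '; python3 s.py
python3 - <<'E'
from h import *
for c in ["wrist","scene"]:
    d=arm.camera(c);i=d["image"][:,:,::-1]
    if c=="scene": i=cv2.resize(i[230:350,330:450],None,fx=5,fy=5,interpolation=cv2.INTER_CUBIC)
    cv2.imwrite(f"pics/{c}11.png",i)
E
```

```text
t: 28.0 tcp_pos: [0.5592, 0.1834, 0.0486] tool_rot: [0.034, 0.999, 0.0, -0.0] ft_force: [0.3, 0.1, 0.2] gripper_width: 0.413 28.15 [0.5593 0.1831 0.0487] [-0.1   0.06  0.08] [0.09 0.31 0.37] [-0.02  0.01  0.04] 0.407
```

View pics/wrist11.png

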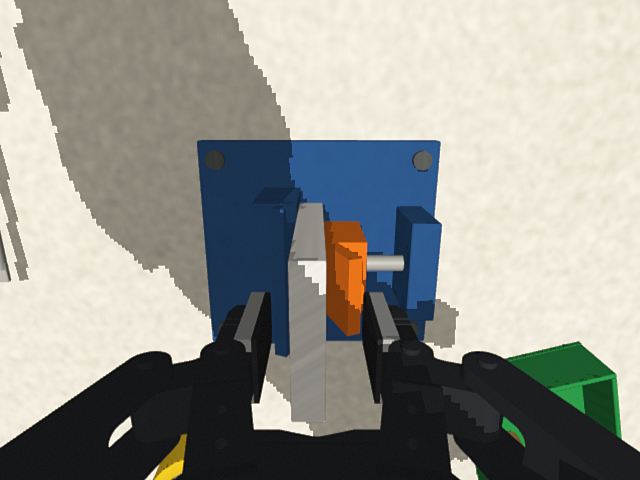

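View pics/scene11.png

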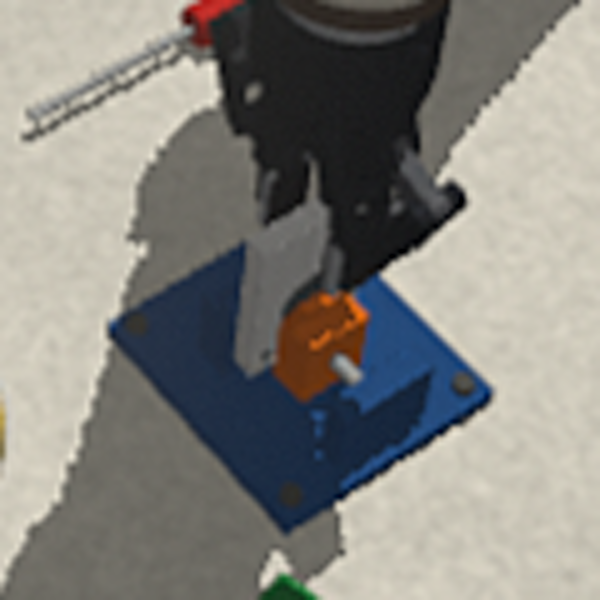

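```bash
python3 -m pendant '[[0,-0.001,-0.02,0],[0,-0.002,-0.05,0],[0,-0.002,-0.06,0],[0,-0.002,-0.06,0]]' | tr '\n' ' '; python3 s.py
python3 -m pendant '[[0,0,0,0],[0,0,0,0],[0,0,0,0],[0,0,0.005,0],[0,0,0.01,0],[0,0,0.015,0],[0,0,0.015,0]]' 0.0 | tr '\n' ' '; python3 s.py
python3 - <<'E'
from h import *
for c in ["wrist","scene"]:
    d=arm.camera(c);i=d["image"][:,:,::-1]
    if c=="scene": i=cv2.resize(i[230:350,330:450],None,fx=5,fy=5,interpolation=cv2.INTER_CUBIC)
    cv2.imwrite(f"pics/{c}12.png",i)
E
```

```text
t: 28.75 tcp_pos: [0.5602, 0.1812, 0.1102] tool_rot: [0.035, 0.999, 0.0, 0.001] ft_force: [-0.3, 0.2, 0.1] gripper_width: 0.408 28.9 [0.5589 0.1807 0.1085] [-0.35  0.28 -0.14] [0.41 0.18 0.33] [-0.03 -0.01 -0.05] 0.409
t: 29.78 tcp_pos: [0.5587, 0.1807, 0.0932] tool_rot: [0.035, 0.999, -0.0, -0.001] ft_force: [-0.6, 0.3, -0.3] gripper_width: -0.001 29.93 [0.5592 0.1809 0.0938] [ 0.57  0.03 -0.15] [0.25 0.43 0.52] [ 0.07 -0.01  0.01] -0.001
```

View pics/wrist12.png

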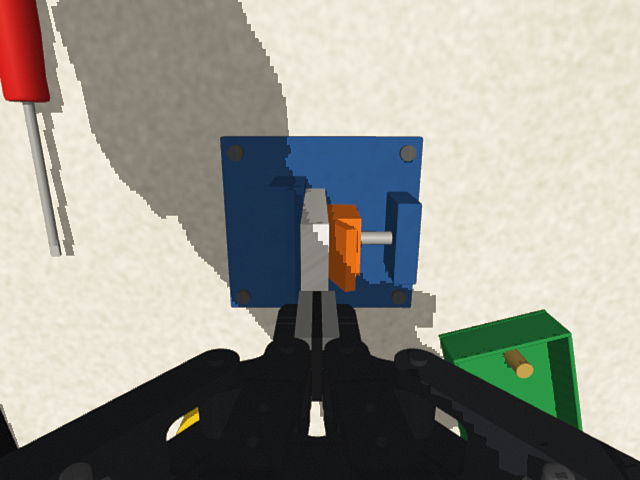

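View pics/scene12.png

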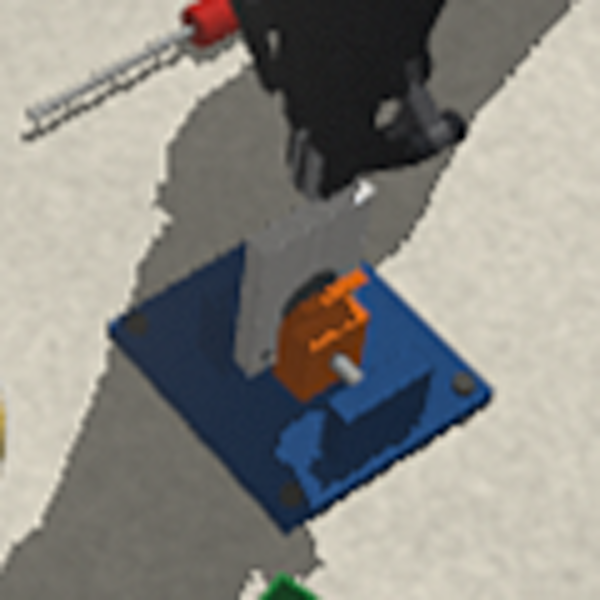

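```bash
python3 -m pendant '[[0,0,0.002,0],[0,0,0.004,0],[0,0,0.006,0],[0,0,0.006,0]]' | tr '\n' ' '; python3 s.py
python3 -m pendant '[[0,0,0.0015,0],[0,0,0.003,0],[0,0,0.003,0]]' | tr '\n' ' '; python3 s.py
```

```text
t: 30.52 tcp_pos: [0.5591, 0.1808, 0.0876] tool_rot: [0.035, 0.999, -0.0, -0.0] ft_force: [0.4, -0.3, 0.4] gripper_width: -0.001 30.68 [0.5593 0.1809 0.0878] [ 0.24 -0.33  0.07] [0.42 0.75 0.21] [-0.02 -0.   -0.01] 0.005
t: 31.05 tcp_pos: [0.5591, 0.1809, 0.0847] tool_rot: [0.035, 0.999, -0.0, -0.0] ft_force: [-0.5, 0.1, -0.3] gripper_width: 0.005 31.2 [0.5592 0.1809 0.0848] [ 0.45 -0.3   0.26] [0.03 0.46 0.08] [0.06 0.04 0.  ] 0.001
```

```bash
python3 -m pendant '[[0,0,0.0015,0],[0,0,0.003,0],[0,0,0.003,0]]' | tr '\n' ' '; python3 s.py
```

```text
t: 31.58 tcp_pos: [0.5591, 0.1809, 0.0817] tool_rot: [0.034, 0.999, -0.0, -0.0] ft_force: [0.0, 1.1, -0.2] gripper_width: 0.003 31.73 [0.5592 0.1809 0.0818] [0.26 0.13 0.01] [0.11 0.26 0.37] [-0.07 -0.03 -0.01] -0.0
```

```bash
python3 -m pendant '[[0,0,0.0015,0],[0,0,0.003,0],[0,0,0.003,0]]' | tr '\n' ' '; python3 s.py
```

```text
t: 32.1 tcp_pos: [0.5591, 0.1809, 0.0787] tool_rot: [0.035, 0.999, -0.0, -0.0] ft_force: [-0.2, 0.2, 0.1] gripper_width: 0.002 32.25 [0.5592 0.1809 0.0788] [0.59 0.09 0.35] [0.32 0.59 0.52] [ 0.   -0.04 -0.02] 0.001
```

```bash
python3 -m pendant '[[0,0,0.0015,0],[0,0,0.003,0],[0,0,0.003,0]]' | tr '\n' ' '; python3 s.py
```

```text
t: 32.62 tcp_pos: [0.5591, 0.1809, 0.0757] tool_rot: [0.035, 0.999, -0.0, -0.0] ft_force: [0.4, -0.3, -0.9] gripper_width: -0.002 32.77 [0.5592 0.1809 0.0758] [ 0.17 -0.02  0.32] [0.21 0.67 0.17] [-0.   -0.04  0.06] 0.002
```

```bash
python3 -m pendant '[[0,0,0.0015,0],[0,0,0.003,0],[0,0,0.003,0]]' | tr '\n' ' '; python3 s.py
```

```text
t: 33.15 tcp_pos: [0.5594, 0.1809, 0.073] tool_rot: [0.035, 0.999, 0.0, 0.0] ft_force: [0.7, -0.4, 0.5] gripper_width: -0.003 33.3 [0.5594 0.1809 0.0729] [ 0.31 -0.53  0.56] [0.35 0.24 0.26] [-0.04  0.   -0.01] -0.001
```

```bash
python3 -m pendant '[[0,0,0.001,0],[0,0,0.002,0],[0,0,0.002,0]]' | tr '\n' ' '; python3 s.py
```

```text
t: 33.67 tcp_pos: [0.5603, 0.181, 0.0725] tool_rot: [0.035, 0.999, 0.0, 0.001] ft_force: [-1.9, -1.9, 9.4] gripper_width: -0.001 33.83 [0.5602 0.181  0.0725] [-1.75 -1.44 10.62] [0.1  0.22 0.22] [-0.32  0.45  0.  ] -0.0
```

```bash
python3 -m pendant '[[0,0,0.0005,0],[0,0,0.001,0],[0,0,0.001,0]]' | tr '\n' ' '; python3 s.py
```

```text
t: 34.2 tcp_pos: [0.5607, 0.1813, 0.0722] tool_rot: [0.035, 0.999, 0.0, 0.001] ft_force: [-2.6, -2.0, 14.6] gripper_width: -0.003 34.35 [0.5607 0.1813 0.0722] [-2.68 -1.04 14.02] [0.99 0.27 0.18] [-0.38  0.71 -0.  ] 0.002
```

```bash
python3 -m pendant '[[0,0,-0.005,0],[0,0,-0.02,0],[0,0,-0.06,0],[0,0,-0.1,0],[0.02,0,-0.13,0],[0.02,0,-0.13,0],[0.02,0,-0.13,0]]' | tr '\n' ' '; python3 s.py
python3 - <<'E'
from h import *
ims=[]
for c in ["wrist","scene"]:
    d=arm.camera(c);i=d["image"][:,:,::-1]
    if c=="scene": ims.append(cv2.resize(i[230:350,330:450],(400,400),interpolation=cv2.INTER_CUBIC))
    else: ims.append(cv2.resize(i[120:270,240:390],(400,400),interpolation=cv2.INTER_CUBIC))
cv2.imwrite("pics/fin.png",np.hstack(ims))
E
```

```text
t: 35.22 tcp_pos: [0.5393, 0.182, 0.1998] tool_rot: [0.035, 0.999, -0.0, -0.0] ft_force: [1.0, -0.2, 0.2] gripper_width: -0.001 35.38 [0.5389 0.1818 0.1988] [-0.12  0.48 -0.04] [0.6  0.29 0.26] [0.01 0.01 0.01] 0.001
```

View pics/fin.png

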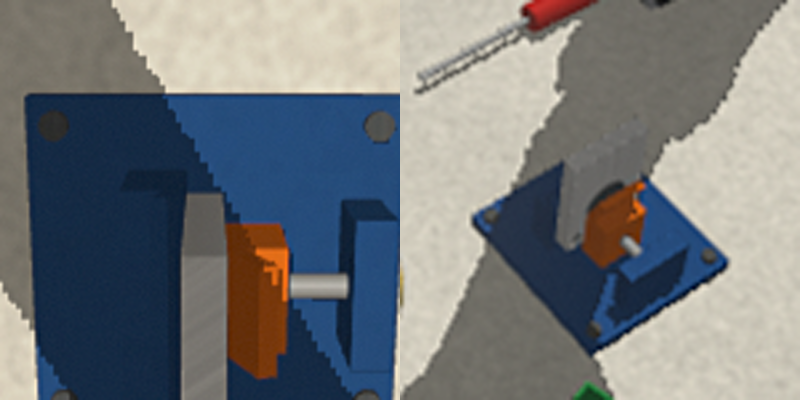

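The plate stands upright and free between the wall and the jaw, and the gripper is clear of it.

```bash
python3 -c "
from cell import arm
print(arm.hand_in())"
```

```text
the job is handed in; nothing more can be done
None
```

The 12 mm plate is in the nest, pressed home, released and handed in at about 35 s of the 61 s allowed. `hand_in` gave no verdict, and I couldn't read the jaw and pin directly, so "home" rests on the force readings and pictures.

- **Finding the plate:** I pinched all three plates. The opening readings were 8.5, 10.7 and 12.7 mm for the middle, −y (world) and +y slots. They read about 1.4 mm low, but the 2 mm steps are clear. Plate widths measured in the wrist picture agreed, at 10.1, 11.7 and 13.9 mm, so the −y plate is the 12 mm one.
- **Pressing home:** The pin's light spring showed first. The rubber's steady rise of about 12 N/mm followed, with its onset at an estimated 23 mm above the bench. I pressed with about 18 N at most.
- **Last checks:** After release I pushed on the plate's top with shut fingers. It resisted at once, at about 11 N/mm up to 14 N, so it had not sprung back up. The last pictures show it upright between wall and jaw, and the wrist force was back to zero.
- **What disagreed:**
  - **First pinch:** It closed on nothing. The real fingertips sit about 40 mm behind the reported tool point, so I lowered the grasp by that much.
  - **Push-down force:** Pushing the plate down took only about 3 N, less than the stated 5 to 12 N. The arm was probably carrying part of the jaw's side force.

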